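Close and latch the clear gas chamber

TASK

Close the clear chamber: slide its blue lid fully home in the grooves, then swing the metal latch across the lid's end and into the hood until its nose snaps past the sprung roller and stays caught in the catch. The catch is adjustable and hidden in the hood, so find the snap by feel; push gently, as the acrylic cracks if it is forced, and leave the bottle, the cup and the forceps where they are.

Things in the scene. Friction and masses are not known exactly. Their poses are not given: they have to be found in the camera images.
- chamber: Clear acrylic chamber fixed to the bench, 110 (x) by 170 (y) by 90 mm high. Origin: centre of its underside; y runs along the lid's grooves. The lid enters at the +y end and slides to -y. Dark hinge bracket at the (-x,+y) corner; dark hood over the catch at the (+x,+y) corner (x 56 to 96, y 76 to 152, up to z 101 mm, open to +y and -x). The acrylic cracks if the robot pushes with over 40 N.
- lid: Loose translucent blue sliding lid, 96 (x) by 172 (y) by 6 mm, held captive in the grooves with 2 mm play, underside at chamber z 76 mm. Origin: centre of its underside, axes as the chamber's. Fully home its origin lies at chamber y = +6 mm and its +y edge at chamber y = +92 mm; it starts standing out 35 to 80 mm towards +y.
- lid_rib (a point): Point on the lid: middle of the top edge of the outer (+y) face of its white push rib. The rib is 60 mm wide (x), 10 mm thick and stands 22 mm above the lid's top; its outer face is 10 mm inside the lid's +y edge. Axes as the lid's.
- latch (a joint): Latch angle about its vertical hinge (rad): 0 = bar along chamber +x, across the lid's end; grows counter-clockwise seen from above (1.57 = bar along +y). It stays where left. The hidden catch is set so that the caught latch rests anywhere from 0.0 to 0.3. The nose meets the roller 0.09 before rest, needs about 8 N at the post to pass, then meets a hard stop.
- latch_post (a point): Centre of the top of the red push post on the latch bar, 85 mm from the hinge axis; 16 mm in diameter, 40 mm tall above the bar. Bar: 10 mm wide, 14 mm high, nose 135 mm from the hinge axis, top at chamber z 88 mm. A black sprung bumper, 55 mm from the hinge, stands 22 mm out of the bar's side and bears softly on the lid's end. Site x points along the bar away from the hinge.
- latch_hinge (a point): Point on the latch's vertical hinge axis, level with the top of the bar (chamber x -66, y +101, z 88 mm).
- bottle: Loose amber glass bottle, 48 mm in diameter, 95 mm tall, standing; origin: centre of its underside. Leave it alone.
- cup: Loose open steel cup, 66 mm across its rim, 65 mm tall, standing; origin: centre of its underside. Leave it alone.
- forceps: Loose steel forceps, 135 mm long, 8 mm thick, lying along their x axis on the white board; origin: centre of the underside. Leave them alone.
- board: Fixed white dissecting board, 200 by 160 by 12 mm, origin: centre of its underside.
- roller (a joint): How far the catch's sprung roller, inside the hood, is pressed aside (m): 0 = free, about 0.003 while the nose passes it, about 0.001 with the nose caught behind it.
- hood (a point): Middle of the top edge of the hood's open +y side (chamber x 76, y 152, z 101 mm). The bar's nose swings in under the hood's roof, whose underside is at z 97 mm.
Not all that is in view belongs to the job. There is more than one size of the lid; the job needs the largest.

How it is judged:
By the outcome, as a careful person would: the job done as asked, in the order asked, and still so for the second after the job is handed in, with the robot touching nothing.
It also fails if it takes over 51 s, if anything falls off the work surface, if the arm or the gripper's body presses on something with over 40 N, if the wrist force passes 120 N, or if a joint passes its speed limit or range.

ROBOT

A 6-joint arm with a two-finger parallel gripper is mounted at the origin on the work surface. World frame = base frame: x ahead of the robot, y to its left, z up, the work surface at z = 0. Lengths are in m, angles in rad, forces in N, time in s.
With the tool pointing down it reaches from about 0.4 to 0.825 m from the base axis. Payload 7 kg.
Tool frame: the origin (TCP) lies midway between the tips of the shut fingers; the grasp point (between the pads) lies bot.pinch_z behind it (bot.pinch_z is the distance from the TCP to the grasp point, in m); z points along the fingers, y is the line along which they close (so a half turn about z gives the same grasp; the last joint's range is limited). The gripper opens to 85 mm and grips with 20 to 120 N. Pads are 22 mm wide; open, the fingers measure 114 mm over their backs; the gripper's body (76 mm by 85 mm) begins 54 mm behind the grasp point. The pads swing forward as they close: fully open they stand 13 mm farther back than shut.
Start: joints at [-0.909, 0.359, 0.012, 0, -1.224, -0.288], TCP at [0.246, -0.628, 0.231] pointing down, gripper open.
Joint ranges: [-3.07, 3.07], [-1.43, 2.12], [-1.02, 1.25], [-3.03, 1.67], [-3.05, -0], [-3.03, 3.03]. Speed limits (rad/s): [2.39, 2.39, 3.01, 3.14, 3.14, 3.14].

INTERFACE

Orientations are given as a unit quaternion [w, x, y, z].
In Python, from workcell import telemetry, imaging, bot gives the robot as it stands.
- The arm moves only by the tool jog_arm, never from a script. Its argument "motion" is a list of rows, each an object with "delta_rot": the turn, a rotation vector about the world's x, y, z in rad, a list of three; "offset": the shift along the world's x, y, z in m, a list of three; "fingers": the opening, from 0 (shut) to 1 (fully open). In form: [{"delta_rot": [rx, ry, rz], "offset": [tx, ty, tz], "fingers": fingers}, ...]. A call has exactly 8 rows; each row shifts and turns the commanded pose from where the row before left it; what a row does not reach is not made up. A row lasts 1/10 s, in which the tool goes at most 50 mm and 8.59 degrees, less where a joint would pass 70% of its speed; a pose out of reach is approached as far as the arm can. A call with a gripper value outside its range is refused whole. The fingers move at their own pace and stop on an object; "force" is the grip in N (left out, the last holds). Time passes only in rows, so rows that do not move let the fingers close, or fill a call up. It gives the time, the measured TCP pose, the force, the opening and the grip force at its end, in the units of the state.
- telemetry.get_state(): the state, without advancing time (a new reading comes with each control period).
- imaging.read_camera(name): name is "side" or "top"; returns the picture (400x640x3 uint8, red, green, blue); there is no depth.
- imaging.get_calibration(name): a dict with "fx", "fy", "cx", "cy" (pixels), "rvec" (rotation vector, rad) and "tvec" (3), from world to camera coordinates, as OpenCV has them. Camera axes: x right, y down, z forward; pixel columns grow to the right and rows downward; lengths in m; the calibration is good to about 2 mm. A picture is of the moment at which its call begins. get_calibration takes no time and is no camera call.
- bot.sign_off(): hands the job in; it is judged then, once.
Trained networks look in the newest picture that a camera, given by its name, has taken for a name from the list of things; names that differ only in an ending like _2 or _b are one class to them, and where a whole thing is asked for, a point or a joint stands for the part that bears it (a point fixed in the world has none). Each returns a list of dicts, best first, with "p" (0 to 1); they miss things now and then, are a little off and sometimes report something else, mostly with a low value. They report only what shows in the picture. A call takes as long as a camera call. They do not tell look-alikes from the thing itself.
- imaging.masks_of(camera, label): "region" (400x640 bool, what is visible of it) and "at" ([column, row] in pixels, amid what is visible of it).
- imaging.tip_of(camera, label): "at" ([column, row] in pixels: a listed point, or the origin of a listed thing).
The state is a dict: "time": time; "qpos": joint angles; "dq": joint speeds; "joint_torque": joint torques, N m; "tcp_pos": TCP position; "ee_rot": TCP orientation; "ft_force": force on the tool from outside, world axes, zero at the start; "torque": the same for the moment, N m; "finger_gap": finger opening in m; "gripper_force": force on a finger pad.
Only numpy, scipy, OpenCV 4.12 (cv2) and the standard library are available. Lean on these libraries where they do the work, as an engineer would, in place of code of your own. Each camera call takes 0.05 s, during which the arm holds its last target. There are 200 camera calls.

## Working session

There is one attempt and no reset: what is moved stays moved. The work goes in short steps, Python scripts to look and compute and a tool call to move; the robot and the scene stay as the last step left them, time stands still between calls to the robot, and variables do not carry over. Pictures are saved under pics/ and viewed, at most 10 in all, crops included, and the job is handed in when it is done.

Besides the shell and the picture viewer there is one more tool, called after ">>>" as a command line: name --argument value ..., lists and objects as JSON in quotes. jog_arm: Moves the arm, as the interface text tells. Its arguments: {"type":"object","properties":{"motion":{"type":"array","items":{"type":"object","properties":{"delta_rot":{"type":"array","items":{"type":"number"}},"offset":{"type":"array","items":{"type":"number"}},"fingers":{"type":"number"}}}},"force":{"type":"number"}},"required":["motion"]}

```bash
mkdir -p pics; cat > h.py <<'E'
import numpy as np, cv2
from workcell import telemetry, imaging, bot
def cal(c):
    k=imaging.get_calibration(c); K=np.array([[k['fx'],0,k['cx']],[0,k['fy'],k['cy']],[0,0,1.]])
    return K,cv2.Rodrigues(np.array(k['rvec'],float))[0],np.array(k['tvec'],float).reshape(3)
def proj(c,P):
    K,R,t=cal(c); q=(np.atleast_2d(P)@R.T+t)@K.T; return q[:,:2]/q[:,2:]
def ray(c,uv):
    K,R,t=cal(c); d=R.T@np.linalg.inv(K)@np.array([uv[0],uv[1],1.]); return -R.T@t,d/np.linalg.norm(d)
def atz(c,uv,z):
    o,d=ray(c,uv); return o+d*(z-o[2])/d[2]
def tri(uv1,uv2,c1='top',c2='side'):
    o,d=ray(c1,uv1);p,e=ray(c2,uv2)
    s=np.linalg.lstsq(np.c_[d,-e],p-o,rcond=None)[0]
    a,b=o+d*s[0],p+e*s[1]; return (a+b)/2,np.linalg.norm(a-b)
def save(c,name):
    im=imaging.read_camera(c); cv2.imwrite('pics/'+name+'.png',im[:,:,::-1]); return im
E
python3 - <<'E'
from h import *
for c in('top','side'):
    save(c,c+'0'); print(c,-cal(c)[1].T@cal(c)[2])
    for n in('lid_rib','latch_post','latch_hinge','hood','chamber','lid','bottle','cup','forceps','board'):
        print(n,[(np.round(r['at']).tolist(),round(r['p'],2)) for r in imaging.tip_of(c,n)])
print(bot.pinch_z,telemetry.get_state())
E
```

```text
top [ 0.39362882 -0.12096049  1.35003425]
lid_rib [([242.0, 198.0], 0.97), ([292.0, 247.0], 0.84), ([190.0, 231.0], 0.79)]
latch_post [([214.0, 215.0], 0.69)]
latch_hinge [([251.0, 222.0], 0.5)]
hood [([241.0, 168.0], 0.6)]
chamber [([292.0, 210.0], 0.7)]
lid [([272.0, 200.0], 0.88), ([212.0, 228.0], 0.71), ([291.0, 270.0], 0.56)]
bottle [([319.0, 171.0], 0.53), ([244.0, 195.0], 0.47)]
cup [([205.0, 163.0], 0.95)]
forceps [([420.0, 252.0], 0.68)]
board [([423.0, 256.0], 0.56)]
side [ 0.57345122 -0.76351702  0.85037725]
lid_rib [([288.0, 130.0], 0.87), ([280.0, 196.0], 0.83), ([317.0, 140.0], 0.55)]
latch_post [([299.0, 123.0], 0.71), ([342.0, 135.0], 0.6)]
latch_hinge [([299.0, 153.0], 0.69)]
hood [([345.0, 135.0], 0.78)]
chamber [([322.0, 194.0], 0.9), ([278.0, 335.0], 0.34)]
lid [([260.0, 199.0], 0.96), ([320.0, 165.0], 0.87), ([297.0, 144.0], 0.69)]
bottle [([364.0, 212.0], 0.82)]
cup [([352.0, 136.0], 0.64)]
forceps [([282.0, 327.0], 0.67)]
board [([278.0, 336.0], 0.55)]
0.0187 {'time': 1.1, 'qpos': array([-9.08891302e-01,  3.58593387e-01,  1.18856645e-02, -2.33182667e-05,
       -1.22416757e+00, -2.88082507e-01]), 'dq': array([-4.14078628e-04, -2.20100519e-04, -1.36396312e-03, -2.05713613e-04,
        7.66725109e-05, -1.18369009e-03]), 'joint_torque': array([ 1.64474011e-05, -5.82994366e+01,  2.93653786e+01,  6.94171384e+00,
       -6.59825655e-04, -8.60759997e-06]), 'tcp_pos': array([ 0.24644309, -0.62834159,  0.23129607]), 'ee_rot': array([-8.30535663e-06, -1.85820950e-01,  9.82583621e-01,  4.01271102e-05]), 'ft_force': array([-0.14783359, -0.36182247,  0.31303676]), 'torque': array([-0.00521008, -0.05149323, -0.01037197]), 'gripper_force': 0.0, 'finger_gap': 0.08539882012676217}
```

View pics/top0.png

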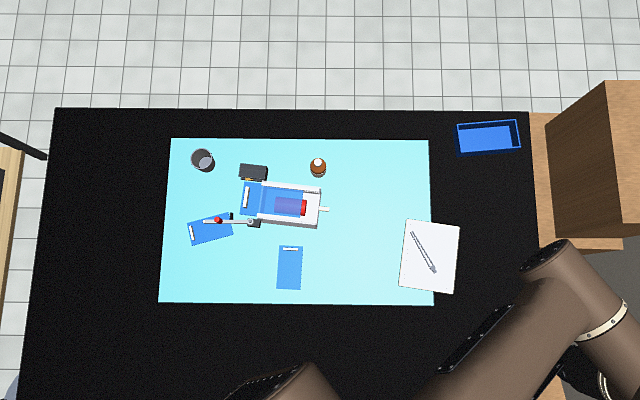

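View pics/side0.png

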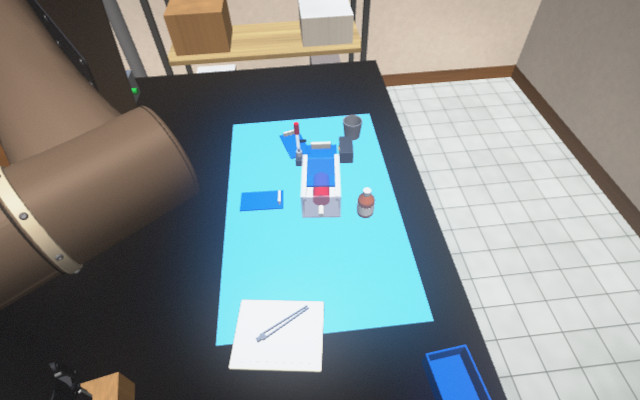

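The top view shows three blue plates with white ribs. One is in the chamber grooves, with its rib at about (246,197). The other two lie on the mat at (212,228) and (290,268). The latch bar runs from the hinge at (253,222) to the left, with a red post at (218,220). In the side view the chamber is at (322,185), the rib at (320,145) and the post at (297,127). I choose the captive lid in the chamber.

```bash
python3 - <<'E'
from h import *
for n,a,b in(('rib',(242,198),(317,140)),('post',(216,217.5),(297,124)),('hinge',(251,222),(299,153)),('hood',(241,168),(345,135)),('chamber',(292,210),(322,194))):
    P,e=tri(a,b); print(n,P.round(4),round(e,4))
for c in('top','side'): print(c,[np.round(atz(c,u,0.09),3).tolist() for u in([(262,186),(322,186),(321,227),(259,220)] if c=='top' else [(303,156),(339,156)])])
im=cv2.imread('pics/top0.png')[150:250,170:340]; a=cv2.resize(im,None,fx=4.6,fy=4.6,interpolation=2)
cv2.imwrite('pics/topc.png',a)
im=cv2.imread('pics/side0.png')[110:225,250:385]; cv2.imwrite('pics/sidec.png',cv2.resize(im,None,fx=5,fy=5,interpolation=2))
E
```

```text
rib [0.6374 0.1184 0.107 ] 0.005
post [0.5806 0.1848 0.1211] 0.0023
hinge [0.5768 0.0952 0.0809] 0.0011
hood [0.723  0.1245 0.1122] 0.0042
chamber [ 0.6296 -0.0134  0.0064] 0.0098
top [[0.679, 0.067, 0.09], [0.681, -0.104, 0.09], [0.563, -0.103, 0.09], [0.581, 0.071, 0.09]]
side [[0.588, 0.071, 0.09], [0.694, 0.057, 0.09]]
```

View pics/topc.png

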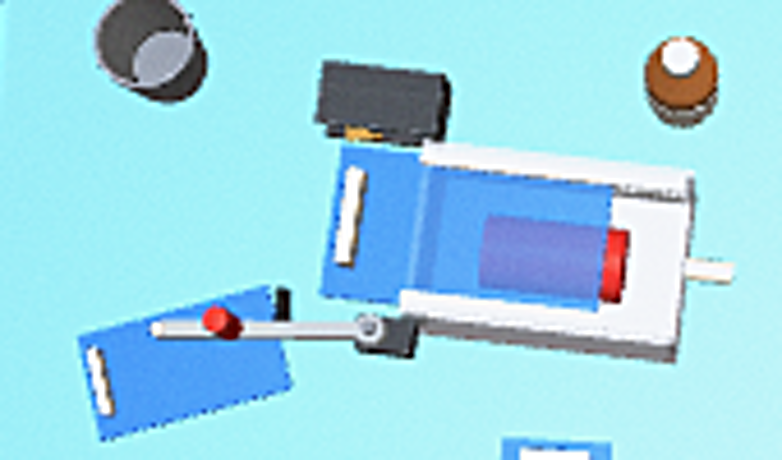

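View pics/sidec.png

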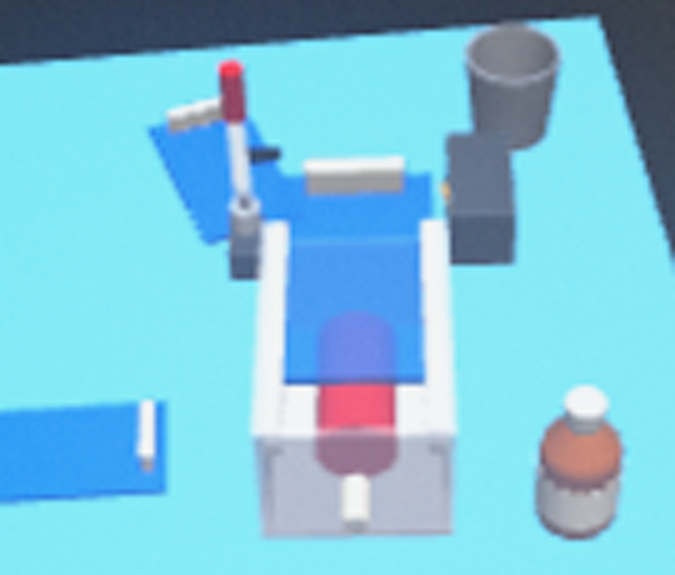

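The crops confirm the choice. The captive lid's rib is at top pixel (246,197), the latch's red post top at about (217,219) and the hood at (253,168), with the hood's -x side open. The other two lids lie on the mat. Next I fit the chamber pose.

```bash
cat >> h.py <<'E'
def T(p,L):
    c,s=np.cos(p[2]),np.sin(p[2]); L=np.atleast_2d(L); return np.c_[p[0]+c*L[:,0]-s*L[:,1],p[1]+s*L[:,0]+c*L[:,1],L[:,2]]
E
python3 - <<'E'
from h import *
from scipy.optimize import least_squares
C=[(55,85,90),(55,-85,90),(-55,-85,90),(-55,85,90),(-66,101,88),(76,152,101)]
U={'top':[(262.4,181.1),(320.4,188.7),(317.4,225.4),(257.4,218.7),(251,222),(241,168)],
'side':[(339.4,154.4),(341,197.2),(300.6,196.8),(302.6,154.4),(299,153),(345,135)]}
C=np.array(C)/1e3
f=lambda p:np.concatenate([(proj(c,T(p,C))-U[c]).ravel() for c in U])
for w in(['top'],['side'],['top','side']):
    g=lambda p:np.concatenate([(proj(c,T(p,C))-U[c]).ravel() for c in w])
    r=least_squares(g,[.63,0,-.13],loss='soft_l1'); print(w,r.x.round(4)); 
p=r.x; print(f(p).reshape(2,-1,2).round(1).tolist())
np.save('p.npy',p)
inv=lambda P:np.r_[np.array([[np.cos(p[2]),np.sin(p[2])],[-np.sin(p[2]),np.cos(p[2])]])@(P[:2]-p[:2]),P[2]]
for n,a,b,z in(('rib',(242,198),(317,140),.104),('ribB',(243.5,197.0),(320.5,141.6),.104),('post',(217.5,218.5),(296.2,122.5),.128)):
    P,e=tri(a,b); print(n,P.round(3),round(e,4),'local',inv(P).round(4),inv(atz('top',a,z)).round(4),inv(atz('side',b,z)).round(4))
print('lid tail edge',inv(atz('top',(170+608/4.6,150+250/4.6),.082)).round(4),'lid front',inv(atz('top',(170+331/4.6,150+220/4.6),.082)).round(4))
print(T(p,[[0,.075,.104]]),T(p,[[-.066,.101,.088]]))
E
```

```text
['top'] [ 0.63   -0.0137 -0.1144]
['side'] [ 0.6328 -0.0129 -0.1001]
['top', 'side'] [ 0.6316 -0.0134 -0.1062]
[[[0.3, -0.7], [1.4, -1.5], [-0.3, -0.2], [-0.3, -0.5], [-0.0, -0.5], [-1.0, 1.7]], [[-0.3, -0.3], [-0.2, -0.1], [-0.8, 0.8], [-0.5, 0.2], [-0.3, -1.4], [0.4, 1.5]]]
rib [0.637 0.118 0.107] 0.005 local [-0.0082  0.1317  0.107 ] [-0.0052  0.133   0.104 ] [-0.0107  0.1341  0.104 ]
ribB [0.645 0.116 0.101] 0.0012 local [-0.0007  0.1301  0.1007] [-0.0019  0.1293  0.104 ] [-1.000e-04  1.264e-01  1.040e-01]
post [0.577 0.178 0.132] 0.0 local [-0.0741  0.1846  0.1318] [-0.0737  0.1856  0.128 ] [-0.0746  0.1896  0.128 ]
lid tail edge [ 0.0005 -0.0353  0.082 ] lid front [-0.0008  0.1379  0.082 ]
[[0.63952497 0.06115279 0.104     ]] [[0.57665294 0.09400257 0.088     ]]
```

>>> jog_arm --motion '[{"delta_rot": [0,0,0.0455],"offset": [0.0168,0.0325,0],"fingers": 0},{"delta_rot": [0,0,0.0455],"offset": [0.0168,0.0325,0],"fingers": 0},{"delta_rot": [0,0,0.0455],"offset": [0.0168,0.0325,0],"fingers": 0},{"delta_rot": [0,0,0.0455],"offset": [0.0168,0.0325,0],"fingers": 0},{"delta_rot": [0,0,0.0455],"offset": [0.0168,0.0325,0],"fingers": 0},{"delta_rot": [0,0,0.0455],"offset": [0.0168,0.0325,0],"fingers": 0},{"delta_rot": [0,0,0.0455],"offset": [0.0168,0.0325,0],"fingers": 0},{"delta_rot": [0,0,0.0455],"offset": [0.0168,0.0325,0],"fingers": 0}]'

```text
time: 1.9
tcp_pos: [0.3814, -0.3671, 0.2316]
ee_rot: [0.0, -0.361, 0.932, -0.0]
ft_force: [1.3, -0.5, 0.4]
finger_gap: -0.0001
gripper_force: 0.0
```

>>> jog_arm --motion '[{"delta_rot": [0,0,0.0455],"offset": [0.0168,0.0325,0],"fingers": 0},{"delta_rot": [0,0,0.0455],"offset": [0.0168,0.0325,0],"fingers": 0},{"delta_rot": [0,0,0.0455],"offset": [0.0168,0.0325,0],"fingers": 0},{"delta_rot": [0,0,0.0455],"offset": [0.0168,0.0325,0],"fingers": 0},{"delta_rot": [0,0,0.0455],"offset": [0.0168,0.0325,0],"fingers": 0},{"delta_rot": [0,0,0.0455],"offset": [0.0168,0.0325,0],"fingers": 0},{"delta_rot": [0,0,0.0455],"offset": [0.0168,0.0325,0],"fingers": 0},{"delta_rot": [0,0,0.0455],"offset": [0.0168,0.0325,0],"fingers": 0}]'

```text
time: 2.7
tcp_pos: [0.5158, -0.1069, 0.2317]
ee_rot: [0.0, -0.524, 0.852, -0.0]
ft_force: [0.7, -0.7, 0.3]
finger_gap: -0.0001
gripper_force: 0.0
```

>>> jog_arm --motion '[{"delta_rot": [0,0,0.0455],"offset": [0.0168,0.0325,0],"fingers": 0},{"delta_rot": [0,0,0.0455],"offset": [0.0168,0.0325,0],"fingers": 0},{"delta_rot": [0,0,0.0455],"offset": [0.0168,0.0325,0],"fingers": 0},{"delta_rot": [0,0,0.0455],"offset": [0.0168,0.0325,0],"fingers": 0},{"delta_rot": [0,0,0.0455],"offset": [0.0168,0.0325,0],"fingers": 0},{"delta_rot": [0,0,0.0455],"offset": [0.0168,0.0325,0],"fingers": 0},{"delta_rot": [0,0,0.0455],"offset": [0.0168,0.0325,0],"fingers": 0},{"delta_rot": [0,0,0.0455],"offset": [0.0168,0.0325,0],"fingers": 0}]'

```text
time: 3.5
tcp_pos: [0.6502, 0.1531, 0.2314]
ee_rot: [0.0, -0.67, 0.743, -0.0]
ft_force: [0.1, 0.1, -0.9]
finger_gap: -0.0003
gripper_force: 0.0
```

>>> jog_arm --motion '[{"delta_rot": [0,0,0],"offset": [0,0,-0.025],"fingers": 0},{"delta_rot": [0,0,0],"offset": [0,0,-0.025],"fingers": 0},{"delta_rot": [0,0,0],"offset": [0,0,-0.025],"fingers": 0},{"delta_rot": [0,0,0],"offset": [0,0,-0.025],"fingers": 0},{"delta_rot": [0,0,0],"offset": [0,0,-0.02],"fingers": 0},{"delta_rot": [0,0,0],"offset": [0,0,-0.015],"fingers": 0},{"delta_rot": [0,0,0],"offset": [0,0,-0.007],"fingers": 0},{"delta_rot": [0,0,0],"offset": [0,0,0],"fingers": 0}]'

```text
time: 4.3
tcp_pos: [0.6494, 0.1515, 0.0885]
ee_rot: [-0.001, -0.669, 0.743, 0.0]
ft_force: [-0.5, -0.3, 0.2]
finger_gap: 0.0003
gripper_force: 0.0
```

```bash
python3 - <<'E'
from h import *
a=save('top','t1')[150:250,170:340]; b=save('side','s1')[110:225,250:385]
a=cv2.resize(a,(680,400),interpolation=2);b=cv2.resize(b,(470,400),interpolation=2)
o=np.hstack([a,b]); o=cv2.resize(o,(800,278)); cv2.imwrite('pics/c1.png',o[:,:,::-1])
E
```

```text
(no output)
```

View pics/c1.png

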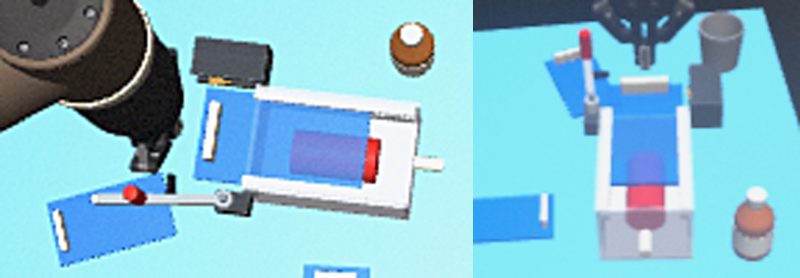

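The fingertips are centred on the rib at side crop (645,60) and clear of the post. I'll start pushing.

>>> jog_arm --motion '[{"delta_rot": [0,0,0],"offset": [-0.0006,-0.006,0],"fingers": 0},{"delta_rot": [0,0,0],"offset": [-0.0006,-0.006,0],"fingers": 0},{"delta_rot": [0,0,0],"offset": [-0.0006,-0.006,0],"fingers": 0},{"delta_rot": [0,0,0],"offset": [-0.0006,-0.006,0],"fingers": 0},{"delta_rot": [0,0,0],"offset": [-0.0006,-0.006,0],"fingers": 0},{"delta_rot": [0,0,0],"offset": [-0.0006,-0.006,0],"fingers": 0},{"delta_rot": [0,0,0],"offset": [-0.0006,-0.006,0],"fingers": 0},{"delta_rot": [0,0,0],"offset": [-0.0006,-0.006,0],"fingers": 0}]'

```text
time: 5.2
tcp_pos: [0.6451, 0.1034, 0.0895]
ee_rot: [0.0, -0.669, 0.743, -0.0]
ft_force: [0.8, 2.1, 1.0]
finger_gap: -0.0001
gripper_force: 1.0
```

>>> jog_arm --motion '[{"delta_rot": [0,0,0],"offset": [-0.0003,-0.0025,0],"fingers": 0},{"delta_rot": [0,0,0],"offset": [-0.0003,-0.0025,0],"fingers": 0},{"delta_rot": [0,0,0],"offset": [-0.0003,-0.0025,0],"fingers": 0},{"delta_rot": [0,0,0],"offset": [-0.0003,-0.0025,0],"fingers": 0},{"delta_rot": [0,0,0],"offset": [-0.0003,-0.0025,0],"fingers": 0},{"delta_rot": [0,0,0],"offset": [-0.0003,-0.0025,0],"fingers": 0},{"delta_rot": [0,0,0],"offset": [-0.0003,-0.0025,0],"fingers": 0},{"delta_rot": [0,0,0],"offset": [-0.0003,-0.0025,0],"fingers": 0}]'

```text
time: 6.0
tcp_pos: [0.6424, 0.0834, 0.0893]
ee_rot: [-0.0, -0.669, 0.743, 0.0]
ft_force: [0.7, 2.3, 1.0]
finger_gap: -0.0
gripper_force: 1.0
```

>>> jog_arm --motion '[{"delta_rot": [0,0,0],"offset": [-0.0001,-0.0006,0],"fingers": 0},{"delta_rot": [0,0,0],"offset": [-0.0001,-0.0006,0],"fingers": 0},{"delta_rot": [0,0,0],"offset": [-0.0001,-0.0006,0],"fingers": 0},{"delta_rot": [0,0,0],"offset": [-0.0001,-0.0006,0],"fingers": 0},{"delta_rot": [0,0,0],"offset": [0,-0.0006,0],"fingers": 0},{"delta_rot": [0,0,0],"offset": [0,-0.0006,0],"fingers": 0},{"delta_rot": [0,0,0],"offset": [0,-0.0006,0],"fingers": 0},{"delta_rot": [0,0,0],"offset": [0,0,0],"fingers": 0}]'

```text
time: 6.8
tcp_pos: [0.6424, 0.0816, 0.0893]
ee_rot: [0.001, -0.669, 0.743, 0.001]
ft_force: [-0.4, 11.1, 1.0]
finger_gap: 0.0
gripper_force: 5.4
```

>>> jog_arm --motion '[{"delta_rot": [0,0,0],"offset": [0,-0.0005,0],"fingers": 0},{"delta_rot": [0,0,0],"offset": [0,-0.0005,0],"fingers": 0},{"delta_rot": [0,0,0],"offset": [0,-0.0005,0],"fingers": 0},{"delta_rot": [0,0,0],"offset": [0,0,0],"fingers": 0},{"delta_rot": [0,0,0],"offset": [0,0,0],"fingers": 0},{"delta_rot": [0,0,0],"offset": [0,0,0],"fingers": 0},{"delta_rot": [0,0,0],"offset": [0,0,0],"fingers": 0},{"delta_rot": [0,0,0],"offset": [0,0,0],"fingers": 0}]'

```text
time: 7.6
tcp_pos: [0.6427, 0.0815, 0.0894]
ee_rot: [0.002, -0.669, 0.743, 0.001]
ft_force: [-1.7, 16.8, 0.6]
finger_gap: 0.0
gripper_force: 8.1
```

>>> jog_arm --motion '[{"delta_rot": [0,0,0],"offset": [0.001,0.01,0],"fingers": 0},{"delta_rot": [0,0,0],"offset": [0.001,0.015,0],"fingers": 0},{"delta_rot": [0,0,0.1],"offset": [0,0,0.025],"fingers": 0},{"delta_rot": [0,0,0.14],"offset": [0,0,0.025],"fingers": 0},{"delta_rot": [0,0,0.14],"offset": [0,0,0.025],"fingers": 0},{"delta_rot": [0,0,0.14],"offset": [0,0,0.025],"fingers": 0},{"delta_rot": [0,0,0.14],"offset": [-0.015,0.01,0],"fingers": 0},{"delta_rot": [0,0,0.14],"offset": [-0.02,0.02,0],"fingers": 0}]'

```text
time: 8.4
tcp_pos: [0.6092, 0.1325, 0.1898]
ee_rot: [0.0, 0.906, -0.422, 0.0]
ft_force: [-0.7, 0.1, -0.1]
finger_gap: -0.0
gripper_force: 0.0
```

>>> jog_arm --motion '[{"delta_rot": [0,0,0.14],"offset": [-0.02,0.02,0],"fingers": 0},{"delta_rot": [0,0,0.14],"offset": [-0.02,0.02,0],"fingers": 0},{"delta_rot": [0,0,0.14],"offset": [-0.02,0.01,0],"fingers": 0},{"delta_rot": [0,0,0.14],"offset": [-0.006,0,0],"fingers": 0},{"delta_rot": [0,0,0.14],"offset": [0,0,0],"fingers": 0},{"delta_rot": [0,0,0.1],"offset": [0,0,0],"fingers": 0},{"delta_rot": [0,0,0],"offset": [0,0,0],"fingers": 0},{"delta_rot": [0,0,0],"offset": [0,0,0],"fingers": 0}]'

```text
time: 9.2
tcp_pos: [0.5429, 0.1829, 0.1891]
ee_rot: [0.0, 0.999, -0.039, -0.0]
ft_force: [0.9, 0.3, -0.4]
finger_gap: 0.0002
gripper_force: 0.0
```

```bash
python3 - <<'E'
from h import *
a=save('top','t2')[150:250,170:340]; b=save('side','s2')[110:225,250:385]
a=cv2.resize(a,(680,400),interpolation=2);b=cv2.resize(b,(470,400),interpolation=2)
o=np.hstack([a,b]); o=cv2.resize(o,(800,278)); cv2.imwrite('pics/c2.png',o[:,:,::-1])
p=np.load('p.npy')
for c in('top','side'):
    for n in('lid_rib','latch_post'): print(c,n,[(np.round(r['at'],1).tolist(),round(r['p'],2)) for r in imaging.tip_of(c,n)])
    print(proj(c,T(p,[[0,.082,.104],[-.074,.186,.128]])).round(1).tolist(), proj(c,telemetry.get_state()['tcp_pos']).round(1))
E
```

```text
top lid_rib [([189.9, 231.1], 0.95), ([259.6, 197.4], 0.8), ([293.1, 247.4], 0.58)]
top latch_post [([214.1, 215.8], 0.63), ([423.5, 255.1], 0.53)]
[[260.2, 198.3], [217.3, 218.6]] [[209.6 228.3]]
side lid_rib [([287.2, 130.8], 0.93), ([314.8, 150.1], 0.91), ([277.0, 193.5], 0.62), ([299.2, 150.5], 0.4)]
side latch_post [([295.7, 121.0], 0.61)]
[[320.4, 151.5], [296.4, 123.2]] [[283.1 106.7]]
```

View pics/c2.png

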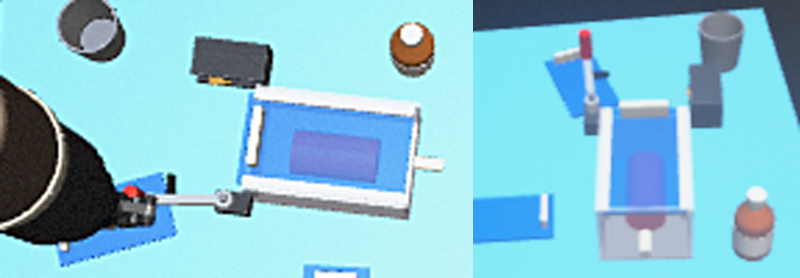

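The lid is home: the rib at (259.6,197.4) and (314.8,150.1) agrees with the predicted positions to within a few pixels. The red post still stands at top (217,219), and the tool is on its robot side. I'll descend beside it.

>>> jog_arm --motion '[{"delta_rot": [0,0,0.03],"offset": [0,0,-0.02],"fingers": 0},{"delta_rot": [0,0,0.03],"offset": [0,0,-0.02],"fingers": 0},{"delta_rot": [0,0,0],"offset": [0,0,-0.02],"fingers": 0},{"delta_rot": [0,0,0],"offset": [0,0,-0.015],"fingers": 0},{"delta_rot": [0,0,0],"offset": [0,0,-0.01],"fingers": 0},{"delta_rot": [0,0,0],"offset": [0,0,-0.004],"fingers": 0},{"delta_rot": [0,0,0],"offset": [0,0,0],"fingers": 0},{"delta_rot": [0,0,0],"offset": [0,0,0],"fingers": 0}]'

```text
time: 10.3
tcp_pos: [0.5435, 0.1832, 0.101]
ee_rot: [-0.0, 1.0, -0.008, 0.0]
ft_force: [1.0, 0.2, 0.2]
finger_gap: -0.0003
gripper_force: 0.0
```

>>> jog_arm --motion '[{"delta_rot": [0,0,0],"offset": [0.004,0,0],"fingers": 0},{"delta_rot": [0,0,0],"offset": [0.004,0,0],"fingers": 0},{"delta_rot": [0,0,0],"offset": [0.003,0,0],"fingers": 0},{"delta_rot": [0,0,0],"offset": [0.003,0,0],"fingers": 0},{"delta_rot": [0,0,0],"offset": [0.002,0,0],"fingers": 0},{"delta_rot": [0,0,0],"offset": [0.002,0,0],"fingers": 0},{"delta_rot": [0,0,0],"offset": [0.002,0,0],"fingers": 0},{"delta_rot": [0,0,0],"offset": [0.002,0,0],"fingers": 0}]'

```text
time: 11.1
tcp_pos: [0.5651, 0.1829, 0.1002]
ee_rot: [0.0, 1.0, -0.008, -0.0]
ft_force: [-0.6, 1.3, -1.2]
finger_gap: 0.0001
gripper_force: 0.2
```

```bash
python3 - <<'E'
from h import *
p=np.load('p.npy'); h=T(p,[[-.066,.101,0]])[0][:2]
th=np.r_[1.587-.0712*np.arange(17)]
g=lambda t:h+np.c_[.085*np.cos(t+p[2])-.019*np.sin(t+p[2]),.085*np.sin(t+p[2])+.019*np.cos(t+p[2])]
P=g(th); print(h,P[0],P[-1]); print(np.diff(P,axis=0).round(4).tolist())
th=.448-.01*np.arange(49); P=g(th); print(np.diff(P[::8],axis=0).round(4).tolist(),P[::8].round(4).tolist())
E
```

```text
[0.57665294 0.09400257] [0.56536952 0.18036624] [0.6503769  0.14037906]
[[0.0062, 0.0006], [0.0062, 0.0001], [0.0062, -0.0003], [0.0062, -0.0007], [0.0061, -0.0012], [0.006, -0.0016], [0.0059, -0.002], [0.0057, -0.0024], [0.0055, -0.0028], [0.0053, -0.0032], [0.0051, -0.0036], [0.0048, -0.0039], [0.0045, -0.0043], [0.0042, -0.0046], [0.0038, -0.0049], [0.0035, -0.0051]]
[[0.0035, -0.006], [0.003, -0.0063], [0.0025, -0.0065], [0.0019, -0.0067], [0.0014, -0.0068], [0.0008, -0.0069]] [[0.6504, 0.1404], [0.6538, 0.1344], [0.6568, 0.1281], [0.6593, 0.1215], [0.6612, 0.1149], [0.6626, 0.108], [0.6635, 0.1011]]
```

>>> jog_arm --motion '[{"delta_rot": [0,0,-0.09],"offset": [0.0062,-0.001,0],"fingers": 0},{"delta_rot": [0,0,-0.09],"offset": [0.0062,-0.001,0],"fingers": 0},{"delta_rot": [0,0,-0.09],"offset": [0.0062,-0.001,0],"fingers": 0},{"delta_rot": [0,0,-0.09],"offset": [0.0062,-0.001,0],"fingers": 0},{"delta_rot": [0,0,-0.07],"offset": [0.0061,-0.0012,0],"fingers": 0},{"delta_rot": [0,0,-0.07],"offset": [0.006,-0.0016,0],"fingers": 0},{"delta_rot": [0,0,-0.07],"offset": [0.0059,-0.002,0],"fingers": 0},{"delta_rot": [0,0,-0.07],"offset": [0.0057,-0.0024,0],"fingers": 0}]'

```text
time: 11.9
tcp_pos: [0.6137, 0.1716, 0.1002]
ee_rot: [0.0, 0.946, -0.323, -0.0]
ft_force: [-1.0, 0.3, 0.3]
finger_gap: -0.0001
gripper_force: 0.3
```

>>> jog_arm --motion '[{"delta_rot": [0,0,-0.071],"offset": [0.0055,-0.0028,0],"fingers": 0},{"delta_rot": [0,0,-0.071],"offset": [0.0053,-0.0032,0],"fingers": 0},{"delta_rot": [0,0,-0.071],"offset": [0.0051,-0.0036,0],"fingers": 0},{"delta_rot": [0,0,-0.071],"offset": [0.0048,-0.0039,0],"fingers": 0},{"delta_rot": [0,0,-0.071],"offset": [0.0045,-0.0043,0],"fingers": 0},{"delta_rot": [0,0,-0.071],"offset": [0.0042,-0.0046,0],"fingers": 0},{"delta_rot": [0,0,-0.071],"offset": [0.0038,-0.0049,0],"fingers": 0},{"delta_rot": [0,0,-0.071],"offset": [0.0035,-0.0051,0],"fingers": 0}]'

```text
time: 12.7
tcp_pos: [0.6503, 0.1391, 0.1001]
ee_rot: [0.0, 0.818, -0.576, -0.0]
ft_force: [0.0, 1.0, -0.2]
finger_gap: -0.0003
gripper_force: 0.3
```

```bash
python3 - <<'E'
from h import *
a=save('top','t3')[150:250,170:340]; b=save('side','s3')[110:225,250:385]
a=cv2.resize(a,(680,400),interpolation=2);b=cv2.resize(b,(470,400),interpolation=2)
o=np.hstack([a,b]); o=cv2.resize(o,(800,278)); cv2.imwrite('pics/c3.png',o[:,:,::-1])
E
```

```text
(no output)
```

View pics/c3.png

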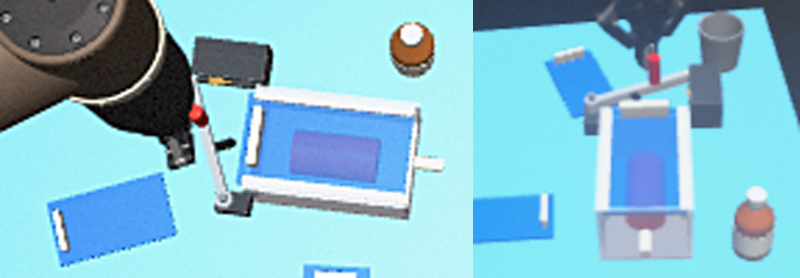

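The bar's nose is at the hood mouth, top crop (195,80), with the post at (199,113) and the finger bearing on it. I'll go slowly from here and watch the force.

>>> jog_arm --motion '[{"delta_rot": [0,0,-0.006],"offset": [0.0002,-0.0005,0],"fingers": 0},{"delta_rot": [0,0,-0.006],"offset": [0.0002,-0.0005,0],"fingers": 0},{"delta_rot": [0,0,-0.006],"offset": [0.0002,-0.0005,0],"fingers": 0},{"delta_rot": [0,0,-0.006],"offset": [0.0002,-0.0005,0],"fingers": 0},{"delta_rot": [0,0,-0.006],"offset": [0.0002,-0.0005,0],"fingers": 0},{"delta_rot": [0,0,-0.006],"offset": [0.0002,-0.0005,0],"fingers": 0},{"delta_rot": [0,0,-0.006],"offset": [0.0002,-0.0005,0],"fingers": 0},{"delta_rot": [0,0,-0.006],"offset": [0.0002,-0.0005,0],"fingers": 0}]'

```text
time: 13.6
tcp_pos: [0.6519, 0.1353, 0.1004]
ee_rot: [-0.0, 0.804, -0.594, 0.0]
ft_force: [-0.7, 0.3, -0.6]
finger_gap: -0.0001
gripper_force: 0.2
```

>>> jog_arm --motion '[{"delta_rot": [0,0,-0.006],"offset": [0.0002,-0.0005,0],"fingers": 0},{"delta_rot": [0,0,-0.006],"offset": [0.0002,-0.0005,0],"fingers": 0},{"delta_rot": [0,0,-0.006],"offset": [0.0002,-0.0005,0],"fingers": 0},{"delta_rot": [0,0,-0.006],"offset": [0.0002,-0.0005,0],"fingers": 0},{"delta_rot": [0,0,-0.006],"offset": [0.0002,-0.0005,0],"fingers": 0},{"delta_rot": [0,0,-0.006],"offset": [0.0002,-0.0005,0],"fingers": 0},{"delta_rot": [0,0,-0.006],"offset": [0.0002,-0.0005,0],"fingers": 0},{"delta_rot": [0,0,-0.006],"offset": [0.0002,-0.0005,0],"fingers": 0}]'

```text
time: 14.4
tcp_pos: [0.6535, 0.1313, 0.1003]
ee_rot: [-0.0, 0.79, -0.613, -0.0]
ft_force: [0.0, 1.2, -0.5]
finger_gap: -0.0001
gripper_force: 0.4
```

>>> jog_arm --motion '[{"delta_rot": [0,0,-0.006],"offset": [0.0002,-0.0005,0],"fingers": 0},{"delta_rot": [0,0,-0.006],"offset": [0.0002,-0.0005,0],"fingers": 0},{"delta_rot": [0,0,-0.006],"offset": [0.0002,-0.0005,0],"fingers": 0},{"delta_rot": [0,0,-0.006],"offset": [0.0002,-0.0005,0],"fingers": 0},{"delta_rot": [0,0,-0.006],"offset": [0.0002,-0.0005,0],"fingers": 0},{"delta_rot": [0,0,-0.006],"offset": [0.0002,-0.0005,0],"fingers": 0},{"delta_rot": [0,0,-0.006],"offset": [0.0002,-0.0005,0],"fingers": 0},{"delta_rot": [0,0,-0.006],"offset": [0.0002,-0.0005,0],"fingers": 0}]'

```text
time: 15.2
tcp_pos: [0.655, 0.1278, 0.1003]
ee_rot: [-0.0, 0.775, -0.632, -0.0]
ft_force: [-0.4, 2.5, -0.1]
finger_gap: -0.0001
gripper_force: 1.7
```

>>> jog_arm --motion '[{"delta_rot": [0,0,-0.006],"offset": [0.0002,-0.0005,0],"fingers": 0},{"delta_rot": [0,0,-0.006],"offset": [0.0002,-0.0005,0],"fingers": 0},{"delta_rot": [0,0,-0.006],"offset": [0.0002,-0.0005,0],"fingers": 0},{"delta_rot": [0,0,-0.006],"offset": [0.0002,-0.0005,0],"fingers": 0},{"delta_rot": [0,0,-0.006],"offset": [0.0002,-0.0005,0],"fingers": 0},{"delta_rot": [0,0,-0.006],"offset": [0.0002,-0.0005,0],"fingers": 0},{"delta_rot": [0,0,-0.006],"offset": [0.0002,-0.0005,0],"fingers": 0},{"delta_rot": [0,0,0],"offset": [0,0,0],"fingers": 0}]'

```text
time: 16.0
tcp_pos: [0.6564, 0.1239, 0.1003]
ee_rot: [-0.0, 0.762, -0.648, -0.0]
ft_force: [-0.7, 1.2, 1.0]
finger_gap: -0.0001
gripper_force: 0.6
```

>>> jog_arm --motion '[{"delta_rot": [0,0,-0.005],"offset": [0.0001,-0.0004,0],"fingers": 0},{"delta_rot": [0,0,-0.005],"offset": [0.0001,-0.0004,0],"fingers": 0},{"delta_rot": [0,0,-0.005],"offset": [0.0001,-0.0004,0],"fingers": 0},{"delta_rot": [0,0,-0.005],"offset": [0.0001,-0.0004,0],"fingers": 0},{"delta_rot": [0,0,-0.005],"offset": [0.0001,-0.0004,0],"fingers": 0},{"delta_rot": [0,0,-0.005],"offset": [0.0001,-0.0004,0],"fingers": 0},{"delta_rot": [0,0,-0.005],"offset": [0.0001,-0.0004,0],"fingers": 0},{"delta_rot": [0,0,-0.005],"offset": [0.0001,-0.0004,0],"fingers": 0}]'

```text
time: 16.8
tcp_pos: [0.657, 0.1237, 0.1003]
ee_rot: [-0.002, 0.749, -0.663, -0.001]
ft_force: [-5.8, 14.8, 0.5]
finger_gap: -0.0003
gripper_force: 7.8
```

>>> jog_arm --motion '[{"delta_rot": [0,0,-0.005],"offset": [0.0001,-0.0004,0],"fingers": 0},{"delta_rot": [0,0,-0.005],"offset": [0.0001,-0.0004,0],"fingers": 0},{"delta_rot": [0,0,-0.005],"offset": [0.0001,-0.0004,0],"fingers": 0},{"delta_rot": [0,0,-0.005],"offset": [0.0001,-0.0004,0],"fingers": 0},{"delta_rot": [0,0,-0.005],"offset": [0.0001,-0.0004,0],"fingers": 0},{"delta_rot": [0,0,-0.005],"offset": [0.0001,-0.0004,0],"fingers": 0},{"delta_rot": [0,0,-0.005],"offset": [0.0001,-0.0004,0],"fingers": 0},{"delta_rot": [0,0,-0.005],"offset": [0.0001,-0.0004,0],"fingers": 0}]'

```text
time: 17.6
tcp_pos: [0.6575, 0.1235, 0.1003]
ee_rot: [-0.003, 0.736, -0.677, -0.002]
ft_force: [-9.5, 27.1, 2.1]
finger_gap: 0.0001
gripper_force: 14.0
```

The force jumped at about 0.24 rad, which looks like the hard stop. I'll back off and look.

>>> jog_arm --motion '[{"delta_rot": [0,0,0],"offset": [-0.0005,0.002,0],"fingers": 0},{"delta_rot": [0,0,0],"offset": [-0.0005,0.003,0],"fingers": 0},{"delta_rot": [0,0,0],"offset": [-0.001,0.006,0],"fingers": 0},{"delta_rot": [0,0,0],"offset": [-0.001,0.01,0],"fingers": 0},{"delta_rot": [0,0,0],"offset": [0,0.01,0],"fingers": 0},{"delta_rot": [0,0,0],"offset": [0,0.01,0],"fingers": 0},{"delta_rot": [0,0,0],"offset": [0,0,0],"fingers": 0},{"delta_rot": [0,0,0],"offset": [0,0,0],"fingers": 0}]'

```text
time: 18.4
tcp_pos: [0.655, 0.1587, 0.1002]
ee_rot: [0.0, 0.735, -0.678, -0.0]
ft_force: [0.5, -0.3, 0.6]
finger_gap: 0.0003
gripper_force: 0.0
```

```bash
python3 - <<'E'
from h import *
A=save('top','t4'); B=save('side','s4')
a=cv2.resize(A[160:235,200:290],(456,380),interpolation=2);b=cv2.resize(B[115:180,285:365],(344,280),interpolation=2)
o=np.zeros((380,800,3),np.uint8); o[:,:456]=a; o[:280,456:]=b; cv2.imwrite('pics/c4.png',o[:,:,::-1])
p=np.load('p.npy')
for c in('top','side'):
    print(c,[(np.round(r['at'],1).tolist(),round(r['p'],2)) for r in imaging.tip_of(c,'latch_post')])
    for t in(.2,.25,.3,.35,.4): print(t,proj(c,T(p,[[-.066+.085*np.cos(t),.101+.085*np.sin(t),.128]])).round(1).tolist())
    im=(A if c=='top' else B).astype(int); m=(im[:,:,0]>120)&(im[:,:,1]<70)&(im[:,:,2]<80); m[:, :190]=0; m[180 if c=='side' else 215:]=0
    if c=='top': m[:,262:]=0
    ys,xs=np.nonzero(m); print('red',len(xs),xs.mean(),ys.mean(),ys.min(),ys.max(),xs.min(),xs.max())
E
```

```text
top [([244.6, 187.5], 0.79)]
0.2 [[247.1, 189.0]]
0.25 [[245.5, 189.1]]
0.3 [[244.0, 189.4]]
0.35 [[242.5, 189.7]]
0.4 [[241.0, 190.1]]
red 13 245.6153846153846 189.0 187 191 244 248
side [([327.3, 135.1], 0.74)]
0.2 [[326.2, 137.1]]
0.25 [[325.8, 136.2]]
0.3 [[325.4, 135.4]]
0.35 [[325.0, 134.5]]
0.4 [[324.5, 133.7]]<stdin>:11: RuntimeWarning: Mean of empty slice.
  ret = ret.dtype.type(ret / rcount)
Traceback (most recent call last):
ValueError: zero-size array to reduction operation minimum which has no identity
```

View pics/c4.png

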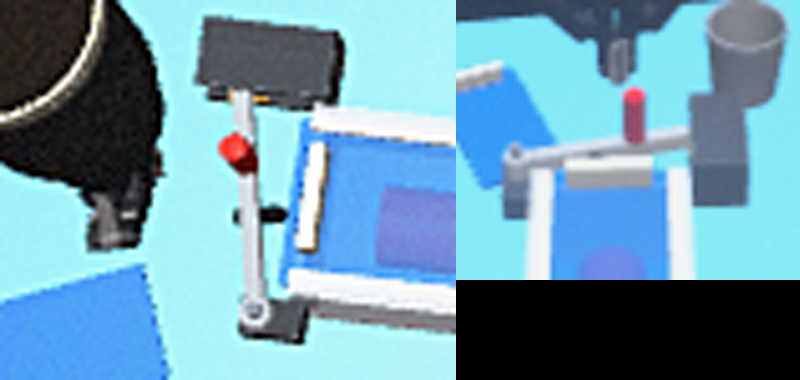

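The latch rests at about 0.25 rad, with its nose under the hood at crop (245,95) and its bumper on the lid's end. It didn't move at 28 N, far more than the roller needs, so this should be the hard stop behind the roller. I'll check that it's caught with a gentle pull on the other side of the post.

>>> jog_arm --motion '[{"delta_rot": [0,0,0.02],"offset": [0,0,0.03],"fingers": 0},{"delta_rot": [0,0,0.02],"offset": [0,0,0.03],"fingers": 0},{"delta_rot": [0,0,0.025],"offset": [0.001,-0.0274,0],"fingers": 0},{"delta_rot": [0,0,0],"offset": [0.001,-0.03,0],"fingers": 0},{"delta_rot": [0,0,0],"offset": [0.001,-0.02,0],"fingers": 0},{"delta_rot": [0,0,0],"offset": [0,0,-0.018],"fingers": 0},{"delta_rot": [0,0,0],"offset": [0,0,0],"fingers": 0},{"delta_rot": [0,0,0],"offset": [0,0,0],"fingers": 0}]'

```text
time: 19.4
tcp_pos: [0.6579, 0.0807, 0.142]
ee_rot: [0.001, 0.757, -0.654, -0.0]
ft_force: [0.6, 0.2, 0.0]
finger_gap: -0.0001
gripper_force: 0.0
```

>>> jog_arm --motion '[{"delta_rot": [0,0,0],"offset": [0,0,-0.015],"fingers": 0},{"delta_rot": [0,0,0],"offset": [0,0,-0.01],"fingers": 0},{"delta_rot": [0,0,0],"offset": [0,0,-0.005],"fingers": 0},{"delta_rot": [0,0,0],"offset": [0,0.001,0],"fingers": 0},{"delta_rot": [0,0,0],"offset": [0,0.001,0],"fingers": 0},{"delta_rot": [0,0,0],"offset": [0,0.001,0],"fingers": 0},{"delta_rot": [0,0,0],"offset": [0,0,0],"fingers": 0},{"delta_rot": [0,0,0],"offset": [0,0,0],"fingers": 0}]'

```text
time: 20.2
tcp_pos: [0.6582, 0.0841, 0.1127]
ee_rot: [-0.0, 0.757, -0.654, 0.0]
ft_force: [0.4, 0.5, -0.4]
finger_gap: -0.0001
gripper_force: 0.0
```

>>> jog_arm --motion '[{"delta_rot": [0,0,0],"offset": [0,0.0004,0],"fingers": 0},{"delta_rot": [0,0,0],"offset": [0,0.0004,0],"fingers": 0},{"delta_rot": [0,0,0],"offset": [0,0.0004,0],"fingers": 0},{"delta_rot": [0,0,0],"offset": [0,0.0004,0],"fingers": 0},{"delta_rot": [0,0,0],"offset": [0,0.0004,0],"fingers": 0},{"delta_rot": [0,0,0],"offset": [0,0.0004,0],"fingers": 0},{"delta_rot": [0,0,0],"offset": [0,0,0],"fingers": 0},{"delta_rot": [0,0,0],"offset": [0,0,0],"fingers": 0}]'

```text
time: 21.0
tcp_pos: [0.658, 0.0861, 0.1123]
ee_rot: [0.0, 0.757, -0.654, 0.0]
ft_force: [0.8, -3.6, -0.8]
finger_gap: 0.0
gripper_force: 1.4
```

It resists at 3.6 N, whereas a free swing took about 1 N, so it's caught. I'll withdraw.

>>> jog_arm --motion '[{"delta_rot": [0,0,0],"offset": [0,-0.002,0],"fingers": 0},{"delta_rot": [0,0,0],"offset": [0,-0.002,0],"fingers": 0},{"delta_rot": [0,0,0],"offset": [0,0,0.02],"fingers": 0},{"delta_rot": [0,0,0],"offset": [0,0,0.03],"fingers": 0},{"delta_rot": [0,0,0],"offset": [0,0,0.04],"fingers": 0},{"delta_rot": [0,0,0],"offset": [-0.03,0,0.04],"fingers": 0},{"delta_rot": [0,0,0],"offset": [-0.04,-0.02,0.02],"fingers": 0},{"delta_rot": [0,0,0],"offset": [-0.04,-0.02,0],"fingers": 0}]'

```text
time: 21.8
tcp_pos: [0.5486, 0.0427, 0.2656]
ee_rot: [-0.003, 0.757, -0.653, 0.002]
ft_force: [0.5, -0.5, 0.4]
finger_gap: 0.0004
gripper_force: 0.0
```

>>> jog_arm --motion '[{"delta_rot": [0,0,0],"offset": [-0.03,-0.04,0],"fingers": 0},{"delta_rot": [0,0,0],"offset": [-0.02,-0.04,0],"fingers": 0},{"delta_rot": [0,0,0],"offset": [0,-0.04,0],"fingers": 0},{"delta_rot": [0,0,0],"offset": [0,-0.04,0],"fingers": 0},{"delta_rot": [0,0,0],"offset": [0,-0.04,0],"fingers": 0},{"delta_rot": [0,0,0],"offset": [0,-0.04,0],"fingers": 0},{"delta_rot": [0,0,0],"offset": [0,0,0],"fingers": 0},{"delta_rot": [0,0,0],"offset": [0,0,0],"fingers": 0}]'

```text
time: 22.6
tcp_pos: [0.4978, -0.1983, 0.2621]
ee_rot: [-0.0, 0.756, -0.655, -0.0]
ft_force: [-0.8, 0.0, 0.1]
finger_gap: 0.0001
gripper_force: 0.0
```

```bash
python3 - <<'E'
from h import *
A=save('top','t5'); B=save('side','s5')
a=cv2.resize(A[150:250,170:340],(450,265),interpolation=2);b=cv2.resize(B[110:225,250:385],(350,298),interpolation=2)
o=np.zeros((298,800,3),np.uint8); o[:265,:450]=a; o[:,450:]=b; cv2.imwrite('pics/c5.png',o[:,:,::-1])
for c in('top','side'):
  for n in('latch_post','lid_rib'): print(c,n,[(np.round(r['at'],1).tolist(),round(r['p'],2)) for r in imaging.tip_of(c,n)])
E
```

```text
top latch_post [([242.7, 187.1], 0.37)]
top lid_rib [([192.3, 232.2], 0.77), ([260.3, 195.5], 0.59), ([291.4, 245.6], 0.56), ([314.0, 171.3], 0.28)]
side latch_post [([328.3, 132.1], 0.84)]
side lid_rib [([290.2, 130.5], 0.92), ([316.7, 152.5], 0.89), ([277.9, 194.8], 0.84)]
```

View pics/c5.png

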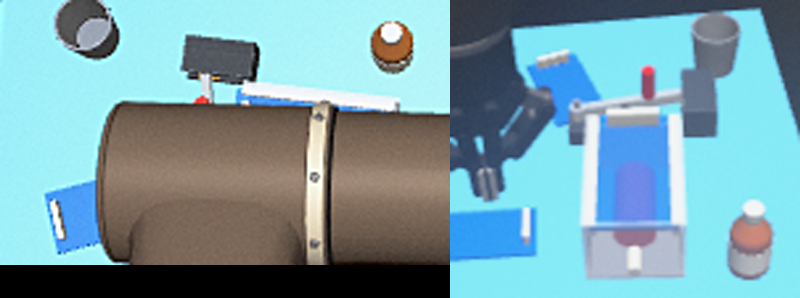

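The side view shows the bar still across the lid's end into the hood, with the post at crop (648,82) and the lid home; the bottle and cup haven't moved. I'll compare the post's position numerically with before the pull.

```bash
python3 - <<'E'
from h import *
p=np.load('p.npy')
for n,c in(('s3','side'),('s4','side'),('s5','side')):
    im=cv2.imread(f'pics/{n}.png')[120:152,310:340].astype(int); w=np.clip(im[:,:,2]-im[:,:,1]-30,0,None)
    ys,xs=np.mgrid[120:152,310:340]; print(n,w.sum(),(xs*w).sum()/w.sum(),(ys*w).sum()/w.sum())
for t in(.24,.27,.33): print(t,proj('side',T(p,[[-.066+.085*np.cos(t),.101+.085*np.sin(t),.108]])).round(2))
E
```

```text
s3 3181 324.2977051241748 136.21345488839987
s4 2736 325.97295321637426 139.4360380116959
s5 2798 325.9531808434596 139.4710507505361
0.24 [[326.   141.64]]
0.27 [[325.78 141.1 ]]
0.33 [[325.27 140.05]]
```

The post is where it was before the pull test, to within 0.05 px, so the latch is held. I'll hand in.

```bash
python3 -c "
from workcell import bot
print(bot.sign_off())"
```

```text
the job is handed in; nothing more can be done
None
```

I handed the job in with the lid fully home and the latch at about 0.25 rad, touching nothing; I judge it caught because it stopped hard under 28 N (its highest push) and a 3.6 N pull back left it in place, though I never felt the snap itself.

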